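# Clamp a reagent bottle in the shaker to its set tension

## Task

Take the capped reagent bottle from the tray and stand it upright on the shaker's mat, in the middle between the sprung pad and the stop bar; let go of it, then turn the star handle clockwise until the pad holds the bottle against the stop bar and the spring pointer stands level with the tip of the rider set on the scale. Never run the spring to its end stop, leave the rider where it is set, and do not disturb the small bottle, the tape roll or the small beaker.

Things in the scene. Friction and masses are not known exactly. Their poses are not given: they have to be found in the camera images.
- shaker: Bench bottle shaker, fixed: white housing, aluminium platform 304 x 114 mm, top 62 mm high. Origin under its middle, on the worktop; x runs from the star handle (its right end, seen from the robot) to the stop bar (left end), y points to the robot's side, z up. On its middle line, by x: gear head with handle (-115 mm), spring barrel, sprung pad, place for the bottle, stop bar.
- home (a point): Point on the mat (64 mm above the worktop) under the bottle's axis when it is pressed home against the middle of the stop bar: x = 100 mm, y = 0 of the shaker; axes as the shaker's. The stop bar is an upright plate, 100 mm wide, top 118 mm above the worktop; its flat rubber face, across the shaker's x, lies 31 mm beyond this point and faces the pad's.
- stand (a point): Where the bottle is best set down: point on the level rubber mat's top (64 mm above the worktop), x = 82 mm, y = 0 of the shaker, about midway between pad and stop bar; axes as the shaker's. The mat reaches from x = 46 to 146 mm, y +-53 mm. A 62 mm bottle here has about 6 to 13 mm free towards the pad and 18 mm towards its home.
- bottle_mid (a point): Capped reagent bottle, loose, standing in the low tray at the start (tray floor 4.5 mm above the worktop, walls 37 mm): round straight body 62 mm in diameter up to 105 mm, then a shoulder and a narrower screw cap, 151 mm high in all, 0.2 to 0.4 kg. This point is on its axis, half-way up (75.5 mm above its underside); z up along the bottle.
- wheel_hub (a point): Centre of the star handle, 152 mm above the worktop, on its upright axis; axes as the shaker's. Hub 34 mm across, 22 mm high. Three level steel arms, 10 mm thick, 120 degrees apart, at this height, end in black balls (23 mm, centres 67 mm from the axis). Fingertips can reach 20 mm below the arms' centre line, between them, to push an arm round; the gear head lies below that.
- wheel_arm (a point): Centre of the ball at the end of one of the three arms of the star handle; it goes round with the handle.
- wheel (a joint): Angle of the star handle in rad, 0 (fully open) to 14, growing clockwise seen from above, which tightens: every radian drives the spring barrel 4 mm towards the stop bar. It turns against light friction (about 2.5 N at 40 mm radius) and stays where it is left; it can be turned back.
- pad_face (a point): Middle of the upright rubber face of the sprung pad (60 mm wide, 40 mm high), 98 mm above the worktop; the pad's top is 120 mm above the worktop. The spring barrel carries the pad; it pushes the bottle towards the stop bar, sliding it on the mat. Axes as the shaker's.
- pad (a joint): Deflection of the spring in m: 0 with the pad free, growing as the pad is pushed back into the barrel; end stop at 0.022. Stiffness about 0.45 N per mm, preload 0.9 N. With the bottle against the stop bar each radian of the handle adds 4 mm; sliding the bottle over the mat may already deflect it by a few mm.
- pointer (a point): Tip of the black pointer that moves with the pad, above the white scale on top of the spring barrel, 117 mm above the worktop. As the spring is compressed it moves along the scale towards the star handle (shaker -x). Axes as the shaker's.
- mark (a point): Tip of the steel rider (10 mm block with a small point on the scale's edge nearer the robot): the set mark, 117 mm above the worktop. Set at a deflection of 8 to 15 mm, different each time; it travels with the barrel. Axes as the shaker's: the pointer is at the mark when both have the same x in the shaker's frame.
- rider (a joint): Setting of the rider in m of spring deflection, 0 to 0.018; held by friction. Not to be moved.
- dropper: Bystander in the tray: small capped bottle, 43 mm in diameter, 96 mm high; origin at the centre of its underside.
- small_beaker: Bystander in the tray: small glass beaker, 53 mm wide, 65 mm high; origin at the centre of its underside.
- tape: Bystander: roll of white label tape lying flat near the sample box, 68 mm across, 18 mm high; origin at the centre of its underside.
Mind the look-alikes: they are no part of the job. What is shaped like the part that bears bottle_mid but yellow is not meant.

How it is judged:
On the way, in this order (a step that is already met when the one before it is completed fails the run):
1. the bottle stands upright and let go on the mat between pad and stop bar (x of bottle_mid in the frame of shaker between 0.062 and 0.104 m and y of bottle_mid in the frame of shaker between -0.02 and 0.02 m and height (world z) of bottle_mid between 0.136 and 0.1425 m and angle between bottle_mid's own z axis and vertical below 0.08 rad and contact force between the fingers and anything else below 0.2 N), for 0.2 s.
2. the handle is turned until the pointer stands at the rider's tip (x of pointer in the frame of mark between -0.002 and 0.002 m), for 0.2 s.
At the end, for the whole second after the job is handed in: The bottle stands upright (within 3.5 degrees) on the mat, held against the stop bar (axis within 5 mm of its home distance from the bar and within 22 mm of the shaker's middle line), the pointer is within 2 mm of the rider's tip along the scale, and the handle is at rest (all of step 2 and x of bottle_mid in the frame of shaker between 0.095 and 0.104 m and y of bottle_mid in the frame of shaker between -0.022 and 0.022 m and height (world z) of bottle_mid between 0.136 and 0.1425 m and angle between bottle_mid's own z axis and vertical below 0.06 rad and velocity of joint wheel between -0.05 and 0.05 rad/s); the robot touches nothing.
It fails at once if the spring is run to its end stop (deflection over 20.5 mm) (value of joint pad above 0.0205 m).
It fails at once if the rider is slid along the scale (velocity of joint rider above 0.01 m/s or velocity of joint rider below -0.01 m/s).
It fails at once if the bottle is tipped over (more than 35 degrees) (angle between bottle_mid's own z axis and vertical above 0.6 rad).
It fails at once if the small bottle, the tape roll or the small beaker is moved more than 25 mm (distance of any of dropper, tape, small_beaker from where it was at the start of the episode above 0.025 m).
It also fails if it takes over 64 s, if anything falls off the work surface, if the arm or the gripper's body presses on something with over 40 N, if the wrist force passes 120 N, or if a joint passes its speed limit or range.

## Robot

A 7-joint arm with a two-finger parallel gripper is mounted at the origin on a cart in front of the work surface, level with it; the furniture and walls round the work are solid. World frame = base frame: x ahead of the robot, y to its left, z up, the work surface at z = 0. Lengths are in m, angles in rad, forces in N, time in s.
With the tool pointing down it reaches from about 0.4 to 0.875 m from the base axis. Payload 19.3 kg.
Tool frame: the origin (TCP) lies midway between the tips of the shut fingers; the grasp point (between the pads) lies 19 mm behind it (arm.grip_point_offset is the distance from the TCP to the grasp point, in m); z points along the fingers, y is the line along which they close (so a half turn about z gives the same grasp; the last joint's range is limited). The gripper opens to 85 mm and grips with 20 to 120 N. Pads are 22 mm wide; open, the fingers measure 114 mm over their backs; the gripper's body (76 mm by 85 mm) begins 54 mm behind the grasp point. The pads swing forward as they close: fully open they stand 13 mm farther back than shut.
Start: joints at [-1.333, 0.521, -0.036, 1.599, 0.021, 1.021, -0.113], TCP at [0.189, 0.596, 0.231] pointing down, gripper open.
Joint ranges: [-2.91, 2.91], [-0.3, 2.13], [-1.5, 1.42], [0.17, 2.43], [-1.26, 4.41], [0.16, 1.93], [-2.52, 2.52]. Speed limits (rad/s): [1.89, 1.89, 2.39, 2.39, 3.01, 3.01, 3.01].

## Interface

Orientations are given as a unit quaternion [x, y, z, w].
In Python, from cell import telemetry, cams, job, arm gives the robot as it stands.
- The arm moves only by the tool step_arm, never from a script. Its argument "commands" is one flat list of numbers, 7 for each row, row after row: the turn, a rotation vector about the world's x, y, z in degrees, then the shift along the world's x, y, z in cm, then the opening, from 0 (shut) to 1 (fully open). A call has 1 to 12 rows; each row shifts and turns the commanded pose from where the row before left it; what a row does not reach is not made up. A row lasts 1/12 s, in which the tool goes at most 41.7 mm and 7.16 degrees, less where a joint would pass 70% of its speed; a pose out of reach is approached as far as the arm can. A call with a gripper value outside its range is refused whole. The fingers move at their own pace and stop on an object; "force" is the grip in N (left out, the last holds). Time passes only in rows, so rows that do not move let the fingers close. It gives the time, the measured TCP pose, the force, the opening and the grip force at its end, in the units of the state.
- telemetry.get_state(): the state, without advancing time (a new reading comes with each control period).
- cams.snapshot(name): name is "side" or "top"; returns a dict with "img" (384x512x3 uint8, red, green, blue), "z_map" (384x512 float32, m along the optical axis (not along the pixel's ray), 0 where there is no reading), "mtx" (3x3 intrinsics, pixels), "k1" (the pictures are not rectified: a ray, as slopes to the right and down, at radius r is drawn at 1 + k1 r^2 times it, then the intrinsics apply), "world_to_cam" (4x4, takes a point from world to camera coordinates). Camera axes: x right, y down, z forward; pixel columns grow to the right and rows downward; lengths in m; the calibration is good to about 2 mm. A picture is of the moment at which its call begins.
- job.job_done(): hands the job in; it is judged then, once.
The state is a dict: "time": time; "q": joint angles; "qvel": joint speeds; "effort": joint torques, N m; "eef_pos": TCP position; "tcp_rot": TCP orientation; "ft_force": force on the tool from outside, world axes, zero at the start; "ft_torque": the same for the moment, N m; "gripper_width": opening from 0.0 (shut) to 1.0 (fully open); "grasp_force": force on a finger pad.
Only numpy, scipy, OpenCV 4.12 (cv2) and the standard library are available. Lean on these libraries where they do the work, as an engineer would, in place of code of your own. Each camera call takes 0.05 s, during which the arm holds its last target. There are 200 camera calls.

## Working session

There is one attempt and no reset: what is moved stays moved. The work goes in short steps, Python scripts to look and compute and a tool call to move; the robot and the scene stay as the last step left them, time stands still between calls to the robot, and variables do not carry over. Pictures are saved under pics/ and viewed, at most 10 in all, crops included, and the job is handed in when it is done.

Besides the shell and the picture viewer there is one more tool, called after ">>>" in YAML: its name, and indented under it one key for each argument. step_arm: Moves the arm, as the interface text tells. Its arguments: {"type":"object","properties":{"commands":{"type":"array"},"force":{"type":"number"}},"required":["commands"]}

```bash
mkdir -p pics
cat > h.py <<'E'
import numpy as np, cv2
from cell import telemetry, cams, job, arm
def snap(n):
    s=cams.snapshot(n); np.savez('%s.npz'%n,**{k:v for k,v in s.items()}); return s
def cloud(s):
    h,w=s['z_map'].shape; M=np.array(s['mtx']); u,v=np.meshgrid(np.arange(w),np.arange(h))
    return unp(s,u.ravel(),v.ravel(),s['z_map'].ravel()).reshape(h,w,3)
def slopes(s,u,v):
    M=np.array(s['mtx']); k=float(s['k1'])
    x=(np.asarray(u,float)-M[0,2])/M[0,0]; y=(np.asarray(v,float)-M[1,2])/M[1,1]; a,b=x.copy(),y.copy()
    for _ in range(15):
        f=1+k*(a*a+b*b); a,b=x/f,y/f
    return a,b
def unp(s,u,v,z):
    a,b=slopes(s,u,v); T=np.array(s['world_to_cam']); P=np.stack([a*z,b*z,z],-1)
    return (P-T[:3,3])@T[:3,:3]
def onplane(s,u,v,h):
    T=np.array(s['world_to_cam']); C=-T[:3,:3].T@T[:3,3]; a,b=slopes(s,u,v)
    d=np.stack([a,b,np.ones_like(a)],-1)@T[:3,:3]
    return C+d*((h-C[2])/d[...,2])[...,None]
E
python3 - <<'E'
from h import *
for n in ['side','top']:
    s=snap(n); cv2.imwrite(f'pics/{n}0.png',cv2.resize(s['img'][...,::-1],(800,600)))
    T=np.array(s['world_to_cam']); print(n,-T[:3,:3].T@T[:3,3],T[:3,:3].round(2).tolist(),s['mtx'],s['k1'])
print(telemetry.get_state(),arm.grip_point_offset)
E
```

```text
side [ 0.77592175 -0.89259777  1.16734589] [[0.98, 0.18, 0.02], [0.14, -0.68, -0.72], [-0.12, 0.71, -0.7]] [[491.4989384    0.         254.54422687]
 [  0.         491.4989384  184.72656141]
 [  0.           0.           1.        ]] 0.05290790542385212
top [0.47097995 0.17859277 1.30645859] [[-0.03, -1.0, 0.01], [-0.99, 0.03, -0.11], [0.11, -0.01, -0.99]] [[397.73473108   0.         256.6462926 ]
 [  0.         397.73473108 195.43813157]
 [  0.           0.           1.        ]] 0.04770589113926761
{'time': 0.1, 'q': array([-1.33320658,  0.52193374, -0.03633592,  1.59988871,  0.02117255,
        1.02111279, -0.11282789]), 'qvel': array([ 0.00136332, -0.00159028,  0.00084232, -0.00176912, -0.0004261 ,
        0.00098839, -0.00051047]), 'effort': array([ 2.48667013e-03, -9.28478694e+01,  1.98355839e+00, -3.70540059e+01,
        1.81476620e-02,  5.13582389e-03,  6.52915929e-06]), 'eef_pos': array([0.18928068, 0.59536188, 0.23081838]), 'tcp_rot': array([ 1.53311324e-01,  9.88177822e-01, -4.76428232e-04, -5.45572217e-05]), 'ft_force': array([ 1.24796123, -0.55715952, -0.46466393]), 'ft_torque': array([-0.02593412,  0.0241879 ,  0.00860562]), 'grasp_force': 0.0, 'gripper_width': 0.999941648416303} 0.0187
```

View pics/side0.png

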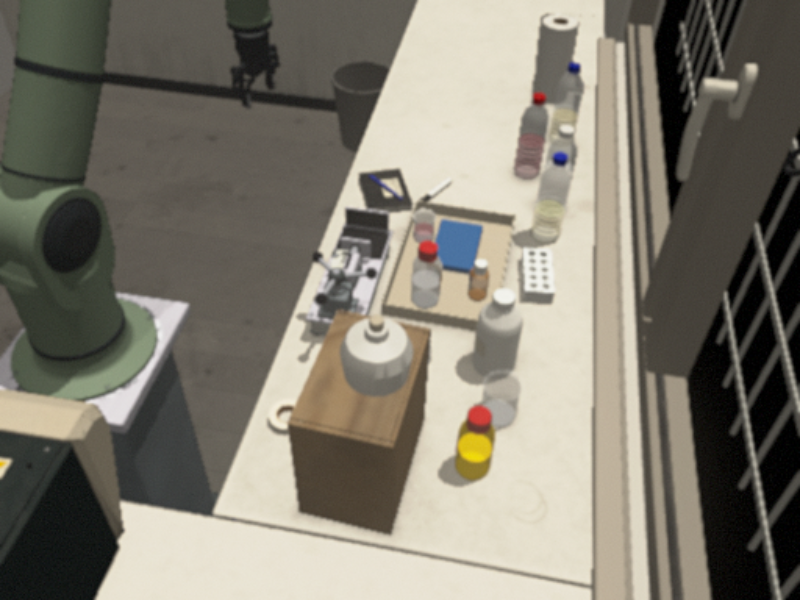

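View pics/top0.png

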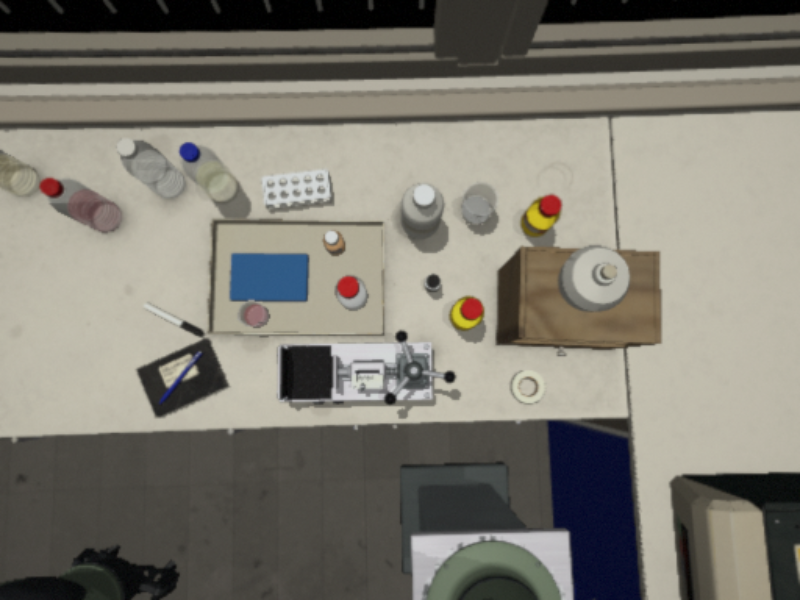

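The top view shows the target bottle's red cap at about (347,288), the shaker with its stop bar on the left (x≈283) and the star handle at (414,371) with balls at (402,337), (450,377) and (390,398). The tape is at (527,387). Both yellow bottles are look-alikes. I'll measure these next.

Run:
```python
from h import *
d={n:dict(np.load(n+'.npz')) for n in ['side','top']}
def red(s,box):
    h=cv2.cvtColor(s['img'],cv2.COLOR_RGB2HSV); m=((h[...,0]<8)|(h[...,0]>172))&(h[...,1]>170)&(h[...,2]>80)
    x0,y0,x1,y1=box; k=np.zeros_like(m); k[y0:y1,x0:x1]=m[y0:y1,x0:x1]; v,u=np.nonzero(k); return u.mean(),v.mean(),len(u)
t=d['top']; s=d['side']
u,v,n=red(t,(205,165,245,205)); print('cap top',u,v,n,onplane(t,u,v,.152))
u,v,n=red(s,(260,145,290,175)); print('cap side',u,v,n,onplane(s,u,v,.147))
c=cloud(t)
# balls
g=cv2.cvtColor(t['img'],cv2.COLOR_RGB2GRAY)
B=[]
for (a,b) in [(402,337),(450,377),(390,398)]:
    a=int(a*.64);b=int(b*.64); r=7; p=g[b-r:b+r+1,a-r:a+r+1]; z=c[b-r:b+r+1,a-r:a+r+1,2]
    m=(p<60)&(z>.13); vv,uu=np.nonzero(m); P=onplane(t,uu.mean()+a-r,vv.mean()+b-r,.154); B.append(P); print('ball',len(uu),P)
B=np.array(B)[:,:2]; print('hub',B.mean(0),np.linalg.norm(B-B.mean(0),axis=1))
# stop bar top, platform
m=(abs(c[...,2]-.118)<.008); m[:, :170]=0; m[:,222:]=0; m[:210]=0; m[265:]=0
P=c[m]; print('bar',len(P),P.mean(0),P.min(0),P.max(0))
m=np.zeros(g.shape,bool); m[215:262,176:282]=1; m&=(abs(c[...,2]-.063)<.006)
P=c[m].astype(np.float32); print('plat',len(P),cv2.minAreaRect(P[:,:2].copy()))
img=cv2.resize(t['img'][205:270,170:300,::-1],None,fx=6,fy=6,interpolation=cv2.INTER_CUBIC); cv2.imwrite('pics/shk.png',img)
```

```text
cap top 222.3587786259542 183.12213740458014 131 [0.63920066 0.26551012 0.152     ]
cap side 273.4590163934426 158.21311475409837 61 [0.64030897 0.27015267 0.147     ]
ball 31 [0.54354252 0.16829085 0.154     ]
ball 33 [0.46627486 0.08140375 0.154     ]
ball 37 [0.42883362 0.19207396 0.154     ]
hub [0.47955033 0.14725619] [0.06736065 0.06717724 0.06768173]
bar 227 [0.48224729 0.35712785 0.11794186] [0.4339497  0.28458203 0.11066255] [0.53097377 0.40652785 0.12498026]
plat 2243 ((0.4812817871570587, 0.25935202836990356), (0.30073755979537964, 0.11362897604703903), 89.31206512451172)
```

View pics/shk.png

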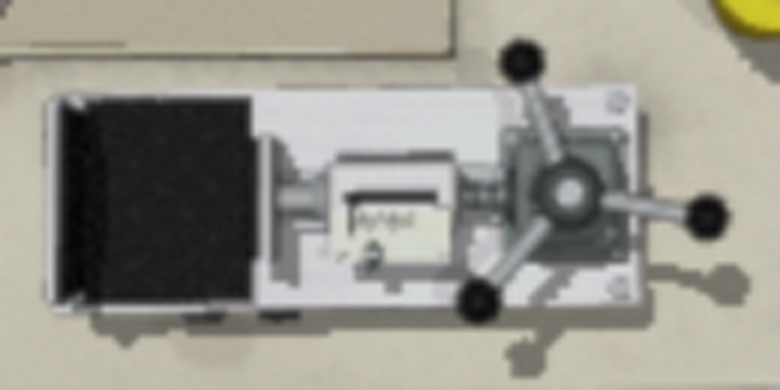

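Measurements agree to within about 5 mm. The ball radii of 67 mm match, and the bar top comes out at 0.118. The crop shows the free pointer near (350,215) and the rider tip near (372,243), so the set mark is roughly 11 mm. I'll grip the bottle by its cap from above.

>>> step_arm:
  commands: [0,0,0,3,-2.2,0.3,1,0,0,0,3,-2.2,0.3,1,0,0,0,3,-2.2,0.3,1,0,0,0,3,-2.2,0.3,1,0,0,0,3,-2.2,0.3,1,0,0,0,3,-2.2,0.3,1,0,0,0,3,-2.2,0.3,1,0,0,0,3,-2.2,0.3,1,0,0,0,3,-2.2,0.3,1,0,0,0,3,-2.2,0.3,1,0,0,0,3,-2.2,0.3,1,0,0,0,3,-2.2,0.3,1]
  force: 40

```text
time: 1.1
eef_pos: [0.5505, 0.3302, 0.2672]
tcp_rot: [0.153, 0.988, -0.0, -0.0]
ft_force: [0.0, 1.5, 0.4]
gripper_width: 1.004
grasp_force: 0.0
```

>>> step_arm:
  commands: [0,0,0,3,-2.1,0,1,0,0,0,3,-2.1,0,1,0,0,0,2,-1.5,0,1,0,0,0,1,-0.7,0,1,0,0,0,0,0,0,1,0,0,0,0,0,0,1]

```text
time: 1.6
eef_pos: [0.639, 0.2678, 0.2667]
tcp_rot: [0.154, 0.988, -0.0, -0.001]
ft_force: [0.3, 0.1, 0.5]
gripper_width: 1.0
grasp_force: 0.0
```

>>> step_arm:
  commands: [0,0,0,0,0,-2,1,0,0,0,0,0,-2.5,1,0,0,0,0,0,-2.5,1,0,0,0,0,0,-2,1,0,0,0,0,0,-1.5,1,0,0,0,0,0,-1.5,1,0,0,0,0,0,-1,1,0,0,0,0,0,-0.5,1,0,0,0,0,0,0,1,0,0,0,0,0,0,1]

```text
time: 2.43
eef_pos: [0.6393, 0.2682, 0.1329]
tcp_rot: [0.153, 0.988, 0.0, 0.0]
ft_force: [-0.2, -0.5, 0.2]
gripper_width: 0.998
grasp_force: 0.0
```

>>> step_arm:
  commands: [0,0,0,0,0,0,0.7,0,0,0,0,0,0,0.5,0,0,0,0,0,0,0.3,0,0,0,0,0,0,0.2,0,0,0,0,0,0,0,0,0,0,0,0,0,0,0,0,0,0,0,0,0,0,0,0,0,0,0,0,0,0,0,0,0,0,0]

```text
time: 3.18
eef_pos: [0.6397, 0.2675, 0.1329]
tcp_rot: [0.153, 0.988, 0.0, 0.0]
ft_force: [-0.3, -1.4, 6.1]
gripper_width: 0.359
grasp_force: 39.5
```

Run:
```python
from h import *
s=snap('side'); cv2.imwrite('pics/g.png',cv2.resize(s['img'][100:230,200:360,::-1],None,fx=5,fy=4.6,interpolation=cv2.INTER_CUBIC))
```

```text
(no output)
```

View pics/g.png

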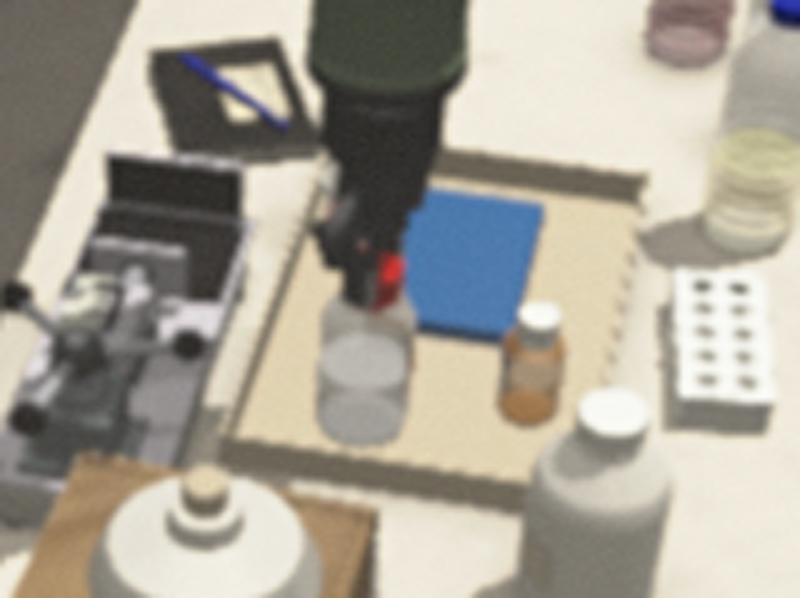

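The bottle is gripped by its cap, with red still visible beside the fingers at (390,280). Next I'll lift it and carry it over to the stand point.

>>> step_arm:
  commands: [0,0,0,0,0,1,0,0,0,0,0,0,1.5,0,0,0,0,0,0,2,0,0,0,0,0,0,2,0,0,0,0,0,0,2,0,0,0,0,0,0,2,0,0,0,0,0,0,1.5,0,0,0,0,0,0,1,0,0,0,0,-0.5,0.2,0,0,0,0,0,-1,0.5,0,0,0,0,0,-1.5,0.7,0,0,0,0,0,-2,1,0,0]

```text
time: 4.23
eef_pos: [0.5881, 0.2911, 0.2606]
tcp_rot: [0.154, 0.988, -0.001, -0.001]
ft_force: [-0.1, 1.0, -3.4]
gripper_width: 0.359
grasp_force: 40.1
```

>>> step_arm:
  commands: [0,0,0,-2,1,0,0,0,0,0,-2,1,0,0,0,0,0,-2,1,0,0,0,0,0,-2,0.9,0,0,0,0,0,-1.5,0.7,0,0,0,0,0,-0.8,0.3,0,0,0,0,0,-0.4,0.2,0,0,0,0,0,0,0,0,0,0,0,0,0,0,0,0]

```text
time: 4.98
eef_pos: [0.4828, 0.3422, 0.262]
tcp_rot: [0.154, 0.988, -0.0, 0.0]
ft_force: [-0.4, 0.2, -2.9]
gripper_width: 0.359
grasp_force: 40.1
```

Run:
```python
from h import *
print(telemetry.get_state()['eef_pos'])
s=snap('side'); t=snap('top')
a=s['img'][100:230,190:300,::-1]; b=t['img'][180:280,150:270,::-1]
cv2.imwrite('pics/c.png',np.hstack([cv2.resize(a,(400,473),interpolation=2),cv2.resize(b,(400,473),interpolation=2)]))
```

```text
[0.4827985  0.34216594 0.26201584]
```

View pics/c.png

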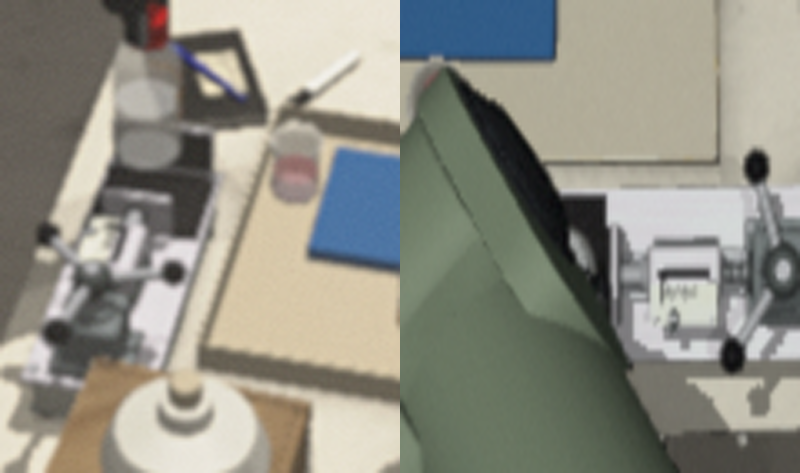

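The bottle hangs upright above the mat, at (150,110) in the left half, so I'll lower it.

>>> step_arm:
  commands: [0,0,0,0,0,-0.8,0,0,0,0,0,0,-1.2,0,0,0,0,0,0,-1.2,0,0,0,0,0,0,-1.2,0,0,0,0,0,0,-1,0,0,0,0,0,0,-0.7,0,0,0,0,0,0,-0.4,0,0,0,0,0,0,-0.2,0,0,0,0,0,0,-0.1,0,0,0,0,0,0,0,0,0,0,0,0,0,0,0]

```text
time: 6.0
eef_pos: [0.4826, 0.3427, 0.1947]
tcp_rot: [0.153, 0.988, 0.0, 0.0]
ft_force: [-0.4, -0.3, -3.1]
gripper_width: 0.358
grasp_force: 40.1
```

>>> step_arm:
  commands: [0,0,0,0,0,-0.1,0,0,0,0,0,0,-0.1,0,0,0,0,0,0,0,0,0,0,0,0,0,0,0]

```text
time: 6.33
eef_pos: [0.4824, 0.3427, 0.1924]
tcp_rot: [0.153, 0.988, 0.0, 0.0]
ft_force: [-0.3, 0.1, -1.8]
gripper_width: 0.36
grasp_force: 40.2
```

>>> step_arm:
  commands: [0,0,0,0,0,-0.05,0,0,0,0,0,0,0,0,0,0,0,0,0,0,0.4,0,0,0,0,0,0,0.5,0,0,0,0,0,0,0.7,0,0,0,0,0,0,1,0,0,0,0,0,0,1,0,0,0,0,0,0,1,0,0,0,0,0,0,1]

```text
time: 7.08
eef_pos: [0.4824, 0.3426, 0.1918]
tcp_rot: [0.153, 0.988, -0.0, 0.0]
ft_force: [-0.2, -0.0, 0.7]
gripper_width: 0.997
grasp_force: 0.0
```

>>> step_arm:
  commands: [0,0,0,0,0,1,1,0,0,0,0,0,2,1,0,0,0,0,0,2,1,0,0,0,0,0,2,1,0,0,0,0,0,1,1,0,0,0,0,-3,0,0.8,0,0,0,0,-3,0,0.6,0,0,0,0,-3,0,0.4,0,0,0,0,-3,0,0.2,0,0,0,0,-2,0,0,0,0,0,0,-1,0,0,0,0,0,0,0,0,0]

```text
time: 8.08
eef_pos: [0.4827, 0.1906, 0.2722]
tcp_rot: [0.155, 0.988, -0.0, 0.0]
ft_force: [0.5, -0.2, -0.1]
gripper_width: 0.013
grasp_force: 0.0
```

Run:
```python
from h import *
st=telemetry.get_state(); print(st['eef_pos'],st['time'])
s=snap('side'); t=snap('top')
def red(s,box):
    h=cv2.cvtColor(s['img'],cv2.COLOR_RGB2HSV); m=((h[...,0]<8)|(h[...,0]>172))&(h[...,1]>170)&(h[...,2]>80)
    x0,y0,x1,y1=box; k=np.zeros_like(m); k[y0:y1,x0:x1]=m[y0:y1,x0:x1]; v,u=np.nonzero(k); return u.mean(),v.mean(),len(u)
u,v,n=red(s,(200,60,260,160)); print(n,onplane(s,u,v,.147+.0595))
try:
    u,v,n=red(t,(160,200,240,260)); print(n,onplane(t,u,v,.152+.0595))
except Exception as e: print(e)
a=s['img'][70:230,190:300,::-1]; b=t['img'][180:280,150:300,::-1]
cv2.imwrite('pics/d.png',np.hstack([cv2.resize(a,(380,550),interpolation=2),cv2.resize(b,(420,550),interpolation=2)]))
```

```text
[0.4826538  0.19058341 0.27219236] 8.0833
67 [0.48348882 0.34595945 0.2065    ]
160 [0.4822584  0.34080442 0.2115    ]
```

View pics/d.png

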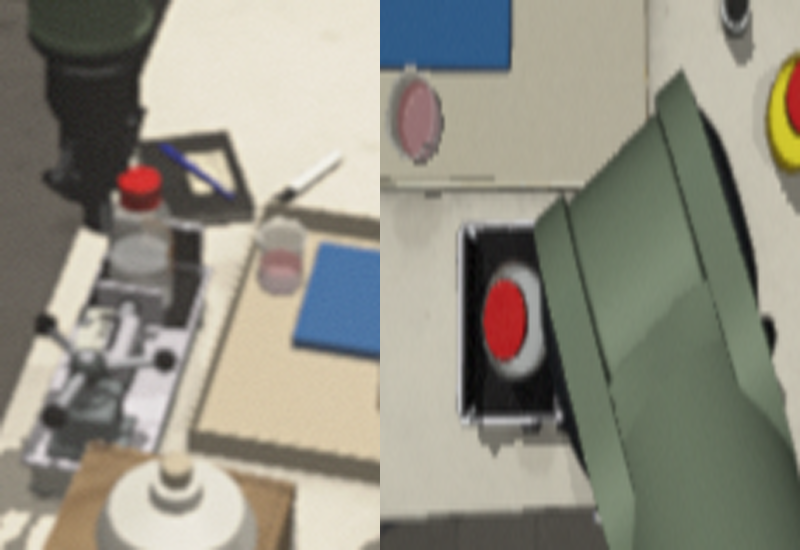

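The bottle stands at (0.482,0.343) and is released, clear of the pad and bar. Next I'll work out the circular sweep for the handle. The shut fingers will enter the gap between arms at 78° and go clockwise at 38 mm radius.

Run:
```python
from h import *
a=np.deg2rad(78-15*np.arange(25)); P=np.round(3.8*np.c_[np.cos(a),np.sin(a)],1)
print(P[0]/100+[.4796,.1473]); print(np.diff(P,axis=0).round(1).tolist())
```

```text
[0.4876 0.1843]
[[0.9, -0.3], [0.8, -0.6], [0.7, -0.7], [0.4, -0.9], [0.2, -1.0], [-0.1, -1.0], [-0.3, -0.9], [-0.6, -0.8], [-0.7, -0.7], [-0.9, -0.4], [-1.0, -0.2], [-1.0, 0.1], [-0.9, 0.3], [-0.8, 0.6], [-0.7, 0.7], [-0.4, 0.9], [-0.2, 1.0], [0.1, 1.0], [0.3, 0.9], [0.6, 0.8], [0.7, 0.7], [0.9, 0.4], [1.0, 0.2], [1.0, -0.1]]
```

>>> step_arm:
  commands: [0,0,0,0.5,-0.6,-1.5,0,0,0,0,0,0,-2.5,0,0,0,0,0,0,-2.5,0,0,0,0,0,0,-2.5,0,0,0,0,0,0,-2,0,0,0,0,0,0,-1.2,0,0,0,0,0,0,-0.8,0,0,0,0,0,0,-0.4,0,0,0,0,0,0,0,0,0,0,0,0,0,0,0]

```text
time: 9.02
eef_pos: [0.4876, 0.1872, 0.1383]
tcp_rot: [0.153, 0.988, 0.0, 0.0]
ft_force: [-0.0, -0.1, 0.7]
gripper_width: -0.002
grasp_force: 0.0
```

>>> step_arm:
  commands: [0,0,0,0,-0.3,0,0,0,0,0,0.9,-0.3,0,0,0,0,0,0.8,-0.6,0,0,0,0,0,0.7,-0.7,0,0,0,0,0,0.4,-0.9,0,0,0,0,0,0.2,-1,0,0,0,0,0,-0.1,-1,0,0,0,0,0,-0.3,-0.9,0,0,0,0,0,-0.6,-0.8,0,0,0,0,0,-0.7,-0.7,0,0,0,0,0,-0.9,-0.4,0,0,0,0,0,-1,-0.2,0,0]

```text
time: 10.02
eef_pos: [0.481, 0.1076, 0.138]
tcp_rot: [0.154, 0.988, 0.0, 0.0]
ft_force: [6.0, 1.1, 0.4]
gripper_width: 0.003
grasp_force: 2.3
```

>>> step_arm:
  commands: [0,0,0,-1,0.1,0,0,0,0,0,-0.9,0.3,0,0,0,0,0,-0.8,0.6,0,0,0,0,0,-0.7,0.7,0,0,0,0,0,-0.4,0.9,0,0,0,0,0,-0.2,1,0,0,0,0,0,0.1,1,0,0,0,0,0,0.3,0.9,0,0,0,0,0,0.6,0.8,0,0,0,0,0,0.7,0.7,0,0,0,0,0,0.9,0.4,0,0,0,0,0,1,0.2,0,0]

```text
time: 11.02
eef_pos: [0.4758, 0.1843, 0.1374]
tcp_rot: [0.153, 0.988, -0.001, -0.001]
ft_force: [-6.9, -1.3, 1.4]
gripper_width: 0.001
grasp_force: 2.9
```

```bash
cat > look.py <<'E'
from h import *
import sys
n=sys.argv[1]
st=telemetry.get_state(); p=st['eef_pos']; print(st['time'],p,'ang',np.degrees(np.arctan2(p[1]-.1473,p[0]-.4796)))
s=snap('side'); t=snap('top')
a=s['img'][110:210,190:280,::-1]; b=t['img'][205:265,170:300,::-1]
cv2.imwrite(f'pics/{n}.png',np.hstack([cv2.resize(a,(300,333),interpolation=2),cv2.resize(b,(500,333),interpolation=2)]))
E
python3 look.py e
```

```text
11.0167 [0.47579568 0.18430586 0.13737716] ang 95.86957263448184
```

View pics/e.png

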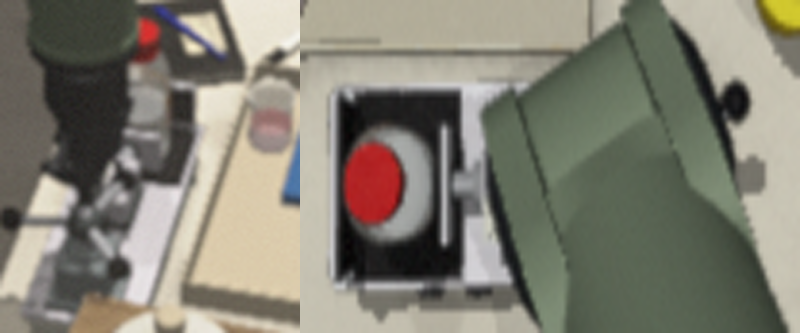

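The pad has advanced and is close to the bottle, and the handle arms have turned. I'll sweep about 150° more and then retreat for a clear look.

>>> step_arm:
  commands: [0,0,0,1,-0.1,0,0,0,0,0,0.9,-0.3,0,0,0,0,0,0.8,-0.6,0,0,0,0,0,0.7,-0.7,0,0,0,0,0,0.4,-0.9,0,0,0,0,0,0.2,-1,0,0,0,0,0,-0.1,-1,0,0,0,0,0,-0.3,-0.9,0,0,0,0,0,-0.6,-0.8,0,0,0,0,0,-0.7,-0.7,0,0,0,0,0,0,0,0,0,0,0,0,0,0,0,0]

```text
time: 12.12
eef_pos: [0.4998, 0.1142, 0.138]
tcp_rot: [0.154, 0.988, -0.0, -0.0]
ft_force: [0.3, -0.4, 0.7]
gripper_width: -0.001
grasp_force: 0.0
```

>>> step_arm:
  commands: [0,0,0,0.7,0.7,0,0,0,0,0,0.3,0.3,0,0,0,0,0,0,0,1,0,0,0,0,0,0,2.5,0,0,0,0,0,0,2.5,0,0,0,0,0,0,2,0,0,0,0,0,-3,1,0,0,0,0,0,-4,0,0,0,0,0,0,-4,0,0,0,0,0,0,-4,0,0,0,0,0,0,-3,0,0,0,0,0,0,0,0,0]

```text
time: 13.12
eef_pos: [0.51, -0.0615, 0.2287]
tcp_rot: [0.157, 0.988, -0.001, 0.0]
ft_force: [-0.3, -0.8, -0.1]
gripper_width: -0.004
grasp_force: 0.0
```

```bash
python3 look.py f
python3 - <<'E'
import sys
from h import *
t=dict(np.load('top.npz')); s=dict(np.load('side.npz'))
a=t['img'][212:256,205:285,::-1]; b=s['img'][135:200,195:255,::-1]
cv2.imwrite('pics/f.png',np.vstack([cv2.resize(a,(560,308),interpolation=2),np.pad(cv2.resize(b,(264,286),interpolation=2),((0,0),(0,296),(0,0)))]))
E
```

```text
13.1167 [ 0.51000778 -0.06154845  0.22866051] ang -81.71609513855024
```

View pics/f.png

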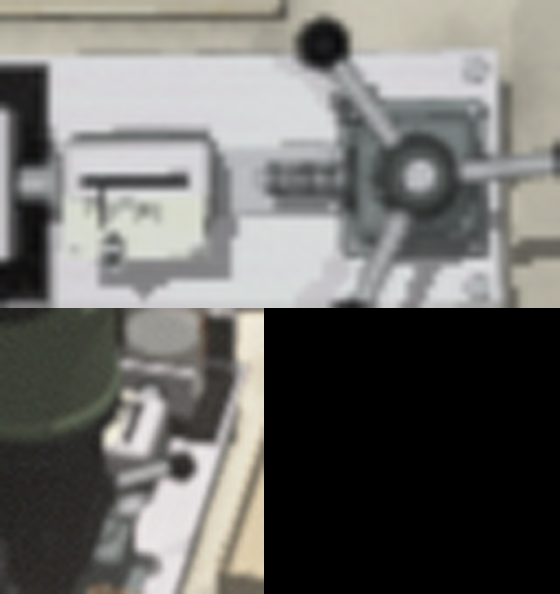

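The view shows the pointer at about (102,205) and the rider tip at about (113,237), so the pointer has to move a few more mm to the right. I'll measure both to sub-pixel accuracy.

```bash
cat > m.py <<'E'
from h import *
t=dict(np.load('top.npz')); g=cv2.cvtColor(t['img'],cv2.COLOR_RGB2GRAY).astype(int)
print('cols 214..226'); 
for v in range(234,252): print(v,g[v,212:238])
E
python3 m.py
```

```text
cols 214..226
234 [105 128 186 209 214 215 215 215 214 215 213 215 216 216 214 215 215 215
 215 214 214 210 174 111 124 173]
235 [126 134 184 210 214 214 215 216 215 214 216 215 214 214 214 214 213 211
 209 208 213 210 174 108 114 165]
236 [142 128 184 210 208 205 204 205 204 204 202 203 202 203 202 202 199 175
 167 171 205 210 173 103 110 129]
237 [152 130 183 205 154  99  90  91  85  85  84  85  86  84  84  85  82  74
  72  99 196 210 174 102 108 124]
238 [153 131 181 203 152 102  93  67  83  90  89  91  90  90  92  91  91  92
  97 113 195 211 173 103 109 125]
239 [142 132 185 207 203 198 189 121 188 201 201 200 203 205 205 206 203 205
 204 206 213 209 170 105 109 125]
240 [124 135 197 201 197 167 152 108 190 203 180 178 201 208 211 212 216 216
 215 216 216 211 154  97 108 122]
241 [ 95 127 202 214 210 179 168 108 163 175 177 178 174 149 170 182 209 216
 216 216 216 211 153  98 107 123]
242 [ 76 117 202 215 214 189 198 121 161 180 207 209 177 150 171 177 209 216
 215 215 215 210 150 100 108 119]
243 [ 98 132 203 215 216 213 208 131 170 207 215 214 189 204 208 188 210 216
 216 216 2
[... 211 characters left out ...]

 217 217 216 210 142 129 132 133]
246 [152 188 212 214 216 216 212 175 120 106 151 206 214 216 217 216 216 217
 216 217 214 207 162 136 133 142]
247 [149 190 208 188 204 214 214 185 167 162 154 206 216 217 217 216 216 215
 215 211 189 168 152 135 131 141]
248 [154 203 213 204 209 216 208 158 108  97 144 198 210 210 210 210 208 194
 190 188 156 140 144 135 132 143]
249 [155 204 211 211 212 211 194 139  98  96 137 143 143 142 142 143 143 140
 139 138 135 131 133 135 134 143]
250 [152 203 209 210 210 209 202 151 136 150 139 129 128 127 128 130 129 130
 128 129 128 130 130 130 132 143]
251 [152 201 209 208 207 209 202 147 130 131 130 127 128 128 128 128 130 139
 142 143 142 141 141 144 144 154]
```

```bash
cat > m2.py <<'E'
from h import *
t=dict(np.load('top.npz')); h=cv2.cvtColor(t['img'],cv2.COLOR_RGB2HSV)
m=((h[...,0]<8)|(h[...,0]>172))&(h[...,1]>170)&(h[...,2]>80); m[:200]=0; m[260:]=0; m[:,:150]=0; m[:,230:]=0
v,u=np.nonzero(m); print('cap',len(u),onplane(t,u.mean(),v.mean(),.2115))
c=cloud(t); g=cv2.cvtColor(t['img'],cv2.COLOR_RGB2GRAY)
k=((g<60)&(c[...,2]>.14)).astype(np.uint8); k[:200]=0;k[275:]=0;k[:,:235]=0;k[:,310:]=0
n,l,st,ce=cv2.connectedComponentsWithStats(k)
for i in range(1,n):
    if st[i,4]>12:
        P=onplane(t,*ce[i],.154)[:2]-[.4796,.1473]; print('ball',st[i,4],np.hypot(*P),np.degrees(np.arctan2(P[1],P[0])))
E
python3 m2.py
python3 - <<'E'
from h import *
t=dict(np.load('top.npz'))
p=onplane(t,219.1,241.5,.117);r=onplane(t,220.62,245.6,.117); d=(r-p)[:2]; ux=np.array([.013,1]); print(p,r,d@ux*1000,'mm')
E
```

```text
cap 161 [0.48325122 0.36217306 0.2115    ]
ball 31 0.06760683655159083 34.34604944295934
ball 33 0.06675567636440717 -85.88716998263718
ball 36 0.06659218074762699 154.17682096477054
[0.46974581 0.28104302 0.117     ] [0.4575657  0.27675343 0.117     ] -4.447929453113803 mm
```

The bottle is home (y = 0.362), the rider setting is unchanged, and the pointer is 4.4 mm short. That is about 64° more, so I'll take most of it now.

>>> step_arm:
  commands: [0,0,0,0.4,2.2,0,0,0,0,0,0,4,0,0,0,0,0,0,4,0,0,0,0,0,0,4,0,0,0,0,0,0,3,0,0,0,0,0,0,2,0,0,0,0,0,0,0,-1.5,0,0,0,0,0,0,-2.5,0,0,0,0,0,0,-2.5,0,0,0,0,0,0,-1.5,0,0,0,0,0,0,-1,0,0,0,0,0,0,0,0]

```text
time: 14.22
eef_pos: [0.5133, 0.1376, 0.1364]
tcp_rot: [0.152, 0.988, -0.0, -0.001]
ft_force: [-0.4, -0.5, 0.0]
gripper_width: 0.002
grasp_force: 0.0
```

>>> step_arm:
  commands: [0,0,0,-0.5,-0.8,0,0,0,0,0,-0.8,-0.7,0,0,0,0,0,-0.9,-0.4,0,0,0,0,0,-1,-0.2,0,0,0,0,0,-0.5,0,0,0,0,0,0,-0.5,0,0,0,0,0,0,-0.5,0.1,0,0,0,0,0,-0.4,0.2,0,0,0,0,0,0,0,0,0,0,0,0,0,0,0,0]

```text
time: 15.05
eef_pos: [0.4633, 0.1183, 0.1385]
tcp_rot: [0.153, 0.988, 0.0, 0.0]
ft_force: [0.7, -1.9, 1.9]
gripper_width: 0.001
grasp_force: 1.2
```

>>> step_arm:
  commands: [0,0,0,0.7,0,0,0,0,0,0,0.5,0,0,0,0,0,0,0,0,1,0,0,0,0,0,0,2.5,0,0,0,0,0,0,3,0,0,0,0,0,0,2.5,0,0,0,0,0,-3,0,0,0,0,0,0,-4,0,0,0,0,0,0,-4,0,0,0,0,0,0,-3,0,0,0,0,0,0,-2,0,0,0,0,0,0,0,0,0]

```text
time: 16.05
eef_pos: [0.4754, -0.0457, 0.2282]
tcp_rot: [0.156, 0.988, -0.001, 0.0]
ft_force: [-0.2, -0.8, 0.5]
gripper_width: 0.001
grasp_force: 0.0
```

```bash
python3 -c "
from h import *
snap('top')"; python3 m2.py; python3 m.py | sed -n 4,18p
```

```text
cap 160 [0.48321164 0.36228808 0.2115    ]
ball 32 0.06719158184343112 -25.741838604867628
ball 36 0.06623888097423573 93.9504009765792
ball 39 0.06681016973328834 -146.17042317362504
235 [168 203 211 212 212 212 213 212 213 213 213 211 212 213 211 211 213 207
 207 209 200 155 105 112 161 165]
236 [167 205 212 203 201 202 202 201 202 202 201 200 201 200 199 201 197 173
 171 202 201 155  94  81 110 154]
237 [169 203 204 121  88  84  87  83  86  84  84  84  84  83  84  83  82  77
 109 194 200 154  86  57  95 143]
238 [167 202 203 124  91  89  90  66  82  88  89  89  91  89  90  89  89  93
 124 195 201 156  87  59  91 117]
239 [168 201 207 201 200 198 191 120 185 199 202 202 198 198 202 203 201 203
 203 208 200 154  92  88  96 115]
240 [171 193 198 198 190 190 182 119 188 202 204 202 179 180 203 213 215 215
 214 213 192 152 102  94  97 118]
241 [171 205 211 206 158 167 165 108 159 148 165 174 176 177 181 206 214 214
 214 211 190 151 104 105 106 144]
242 [165 206 213 208 155 170 167 107 160 152 165 179 205 207 183 207 214 213
```

```bash
python3 m.py | sed -n 18,34p
python3 - <<'E'
from h import *
t=dict(np.load('top.npz')); s=snap('side')
cv2.imwrite('pics/z.png',np.hstack([cv2.resize(t['img'][225:260,195:245,::-1],(500,350),interpolation=2),cv2.resize(s['img'][120:190,200:260,::-1],(300,350),interpolation=2)]))
E
```

```text
242 [165 206 213 208 155 170 167 107 160 152 165 179 205 207 183 207 214 213
 213 212 191 149 112 109 116 146]
243 [128 202 214 210 185 205 202 130 194 204 187 205 214 211 189 207 213 213
 213 214 205 130 122 128 131 150]
244 [145 205 214 214 211 213 207 151 198 212 211 213 214 214 212 214 215 214
 214 214 205 129 123 131 139 194]
245 [148 205 214 214 213 214 201 139 172 207 214 214 215 214 215 215 215 214
 215 216 209 151 131 130 142 200]
246 [146 201 209 214 214 208 149 107 119 193 212 214 214 215 215 214 215 215
 213 212 207 151 130 131 150 201]
247 [143 186 168 205 213 211 181 165 160 145 200 213 215 215 214 216 214 211
 204 191 200 150 131 139 194 212]
248 [150 188 191 210 213 201 146 105  95 119 193 207 208 207 207 206 205 194
 187 162 179 144 130 141 201 213]
249 [153 200 206 210 205 147 129  95  84  94 133 140 141 142 140 141 140 138
 138 133 136 132 130 142 200 213]
250 [150 200 207 209 202 146 151 119 143 116 123 126 126 126 126 127 128 128
```

View pics/z.png

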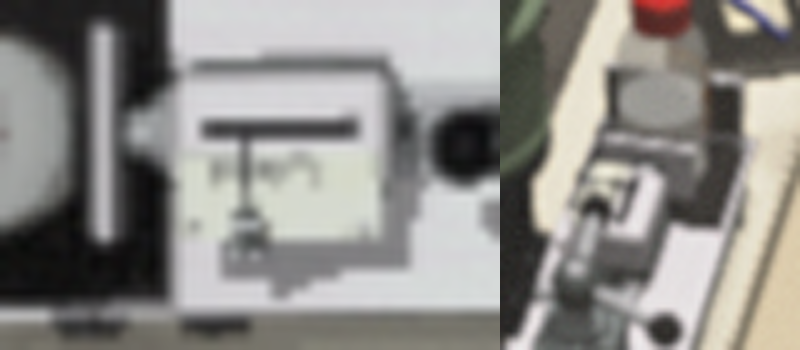

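The pointer at (246,180) lines up with the rider tip at (248,212). The offset is about 0.15 px, or under 0.5 mm. The bottle is upright against the bar and the arm is clear, so I'm handing in.

```bash
python3 -c "
from cell import job
print(job.job_done())"
```

```text
the job is handed in; nothing more can be done
None
```

The job is handed in at about 16 s of robot time: the bottle stands upright against the stop bar, the pointer measures under 0.5 mm from the rider's tip, and the arm is clear of everything; the judge's result was not shown.

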